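Put the dry chopping board away in the slot that fits it

ROBOT

A 7-joint arm with a two-finger parallel gripper is mounted at the origin on a cart in front of the work surface, level with it; the furniture and walls round the work are solid. World frame = base frame: x ahead of the robot, y to its left, z up, the work surface at z = 0. Lengths are in m, angles in rad, forces in N, time in s.
With the tool pointing down it reaches from about 0.4 to 0.9 m from the base axis. Payload 5.5 kg.
Tool frame: the origin (TCP) lies midway between the tips of the shut fingers; the grasp point (between the pads) lies robot.hold_point_z behind it (robot.hold_point_z is the distance from the TCP to the grasp point, in m); z points along the fingers, y is the line along which they close (so a half turn about z gives the same grasp; the last joint's range is limited). The gripper opens to 92 mm and grips with 3 to 60 N. Pads are 19 mm wide; open, the fingers measure 130 mm over their backs; the gripper's body (75 mm by 190 mm) begins 47 mm behind the grasp point.
Start: joints at [-1.065, 0.501, -0.427, 1.55, 0.221, 1.138, -0.21], TCP at [0.156, 0.631, 0.227] pointing down, gripper open.
Joint ranges: [-2.88, 2.88], [-0.31, 2.03], [-1.54, 1.56], [0.2, 2.42], [-1.41, 4.55], [0.19, 2.02], [-2.57, 2.57]. Speed limits (rad/s): [2.57, 2.57, 3.14, 3.14, 3.14, 3.14, 3.14].

INTERFACE

Orientations are given as a unit quaternion [w, x, y, z].
In Python, from station import robot, kinematics, readout, viewer gives the robot as it stands. The module is installed in compiled form; this text tells all that it offers. Calls block until the motion is done:
- robot.move_to(position, orientation): joint-space move of the TCP to a pose.
- robot.move_l(position, attitude=None, speed=0.15, max_force=None): straight line of the TCP; attitude=None keeps the orientation; speed is the mean speed in m/s. With max_force (N) it stops when the force on the tool has changed by that much, and returns True; else False.
- robot.set_joints(angles): joint-space move.
- robot.move_gripper(opening): finger opening in m; the grip force is fixed at half the most; returns when the fingers have stopped.
- robot.hold(seconds).
- kinematics.inverse_kinematics(position, orientation): joint angles nearest the present ones, or None.
- readout.state(): the state.
- viewer.camera(name): name is "scene" or "top" or "wrist"; returns a dict with "image" (480x640x3 uint8, red, green, blue), "range_z" (480x640 float32, m along the optical axis (not along the pixel's ray), 0 where there is no reading), "fovy" (degrees; the focal length in pixels is half the picture's height over the tangent of half this angle, whatever the lens; pixels are square), "cx", "cy" (the principal point, pixels), "xyz" and "rotation" of the camera in the world; the wrist camera has in their place "T_tool_cam" (4x4, takes a point from camera to tool coordinates, whose origin is the TCP and whose axes are the flange's). Camera axes: x right, y down, z forward; pixel columns grow to the right and rows downward; lengths in m; the calibration is good to about 2 mm. The wrist camera is an equidistant fisheye: a pixel r from the principal point sees the ray r / f radians off the axis. A picture is of the moment at which its call begins: read the wrist's pose just before it.
A pose or a line that the arm cannot do raises robot.PlanningError and nothing moves.
- robot.job_done(): hands the job in; it is judged then, once.
The state is a dict: "time_s": time; "qpos": joint angles; "qvel": joint speeds; "tau": joint torques, N m; "eef_pos": TCP position; "orientation": TCP orientation; "contact_force": force on the tool from outside, world axes, zero at the start; "wrist_torque": the same for the moment, N m; "opening": finger opening in m; "gripper_force": force on a finger pad.
Only numpy, scipy, OpenCV 4.12 (cv2) and the standard library are available. Lean on these libraries where they do the work, as an engineer would, in place of code of your own. Each camera call takes 0.05 s, during which the arm holds its last target. There are 200 camera calls.

TASK

The chopping board that stands by itself at one end of the drying stand is dry: put it away in the storage rack, in the slot made for its thickness; the three boards look alike, so feel between the fingers how thick this one is. The rack's wooden insert never sits quite in the same place in its tray, so find the slot's mouth by feel without forcing, then press the board gently past the spring until it is fully home on the bottom, upright and near the middle of the slot's length. Let go, and leave the two wet boards and everything else as they are.

Things in the scene. Friction and masses are not known exactly. Their poses are not given: they have to be found in the camera images.
- board_a: plain reddish-brown wooden chopping board, 200 mm long (x), 130 mm high (z) with a dark juice groove round each face, standing on its long edge; origin at the centre of the lower edge, y across the thickness. The three boards look alike; one is 10, one 14 and one 18 mm thick and which is which is not told. 0.1 to 0.3 kg. Any of the three may be the one standing by itself
- board_b: plain reddish-brown wooden chopping board, 200 mm long (x), 130 mm high (z) with a dark juice groove round each face, standing on its long edge; origin at the centre of the lower edge, y across the thickness. The three boards look alike; one is 10, one 14 and one 18 mm thick and which is which is not told. 0.1 to 0.3 kg. Any of the three may be the one standing by itself
- board_c: plain reddish-brown wooden chopping board, 200 mm long (x), 130 mm high (z) with a dark juice groove round each face, standing on its long edge; origin at the centre of the lower edge, y across the thickness. The three boards look alike; one is 10, one 14 and one 18 mm thick and which is which is not told. 0.1 to 0.3 kg. Any of the three may be the one standing by itself
- stand: drying stand, fixed: grey drip tray 216 x 200 x 14 mm with seven steel wire hoops 55 mm high that part it into six bays, 27 mm apart along its y (23 mm free width); boards stand with their length along its x; origin at the centre of its underside
- bay_end (a point): floor of the end bay (8 mm above the worktop) under the board that stands by itself, 108 mm from the nearest other board; the same axes as the stand
- rack: storage rack, fixed: steel tray 186 x 166 mm, rim 12 mm high, origin at the centre of its underside. In it a light wooden insert, stiff to shift, its middle up to 15 mm to either side (y) of the tray's; its exact place is not told. Slots along x, 50 mm deep, open-ended, bottoms at 17 mm: narrow (-y), middle, wide (+y); dividers 160 mm long, 20 mm thick, tops at 67 mm with 2 mm chamfers
- spring_narrow (a joint): bowed steel leaf, 70 mm long, on the +y wall of the narrow slot: this slot is 11.5 mm wide, made for the 10 mm board, 37.5 mm to the -y side of the insert's middle. The leaf reaches 3.5 mm in, from 36 mm above the bottom downward. Value: how far it is pressed aside, 0 (free) to 0.0035 m (flat); about 0.002, at 6 N, with the right board, which then sticks on the -y wall and needs a push
- spring_middle (a joint): bowed steel leaf, 70 mm long, on the +y wall of the middle slot: this slot is 15.5 mm wide, made for the 14 mm board, 4 mm to the -y side of the insert's middle. The leaf reaches 3.5 mm in, from 36 mm above the bottom downward. Value: how far it is pressed aside, 0 (free) to 0.0035 m (flat); about 0.002, at 6 N, with the right board, which then sticks on the -y wall and needs a push
- spring_wide (a joint): bowed steel leaf, 70 mm long, on the +y wall of the wide slot: this slot is 19.5 mm wide, made for the 18 mm board, 33.5 mm to the +y side of the insert's middle. The leaf reaches 3.5 mm in, from 36 mm above the bottom downward. Value: how far it is pressed aside, 0 (free) to 0.0035 m (flat); about 0.002, at 6 N, with the right board, which then sticks on the -y wall and needs a push
- tumbler: clear drinking glass, 80 mm across, 91 mm high, standing behind the work; a bystander, to be left alone
- teaspoon: steel teaspoon 130 mm long lying on the worktop to the right of the rack; a bystander, to be left alone

How it is judged:
By the outcome, as a careful person would: the job done as asked, in the order asked, and still so for the second after the job is handed in, with the robot touching nothing.
It also fails if it takes over 53 s, if anything falls off the work surface, if the arm or the gripper's body presses on something with over 40 N, if the wrist force passes 120 N, or if a joint passes its speed limit or range.

## Working session

There is one attempt and no reset: what is moved stays moved. The work goes in short steps, each a Python script; the robot and the scene stay as the last script left them, time stands still between calls to the robot, and variables do not carry over. Pictures are saved under pics/ and viewed, at most 10 in all, crops included, and the job is handed in when it is done.

```bash
mkdir -p pics; cat > h.py <<'E'
import numpy as np, cv2
from station import robot, kinematics, readout, viewer
def cloud(c):
    h,w=c["range_z"].shape; f=h/2/np.tan(np.radians(c["fovy"])/2)
    v,u=np.mgrid[:h,:w]; z=c["range_z"]
    P=np.stack([(u-c["cx"])/f*z,(v-c["cy"])/f*z,z],-1)
    return P@np.array(c["rotation"]).T+np.array(c["xyz"])
def save(c,n): cv2.imwrite(f"pics/{n}.png",c["image"][:,:,::-1])
E
python3 - <<'E'
from h import *
s=readout.state(); print(s["time_s"],s["eef_pos"],s["orientation"],s["opening"],robot.hold_point_z,s["contact_force"])
for n in("top","scene"):
    c=viewer.camera(n); save(c,n); np.savez(n+".npz",**{k:v for k,v in c.items()})
    print(n,c["xyz"],c["fovy"],c["cx"],c["cy"],np.round(c["rotation"],3).tolist(),(c["range_z"]>0).mean())
E
```

```text
0.0 [0.15619732 0.63025006 0.22570362] [-1.20716754e-04  1.21097197e-01  9.92640208e-01 -9.33376908e-04] 0.09186423674583599 0.0188 [-0.43256914  0.08081198 -0.1468006 ]
top [0.42461126 0.09138185 0.93746989] 55.42511650151107 324.4210621895458 243.59990033682115 [-0.078, 0.771, -0.628, 0.066] 0.9958723958333333
scene [ 0.07465473 -0.41747116  0.97311709] 52.55771535916214 318.6161510844431 248.12523906733745 [-0.296, 0.873, -0.367, 0.123] 0.9960286458333333
```

View pics/top.png

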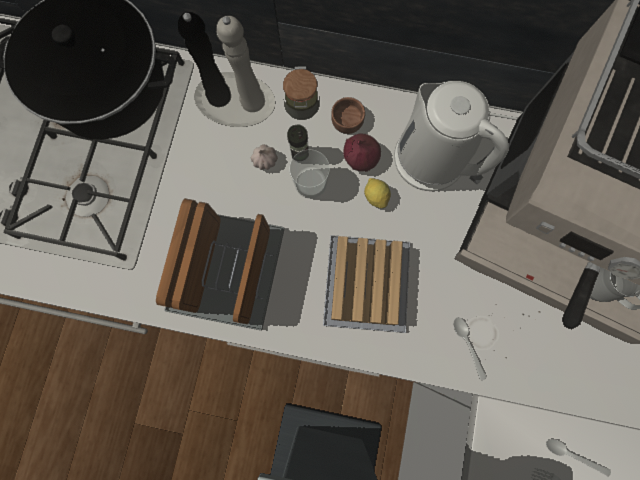

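View pics/scene.png

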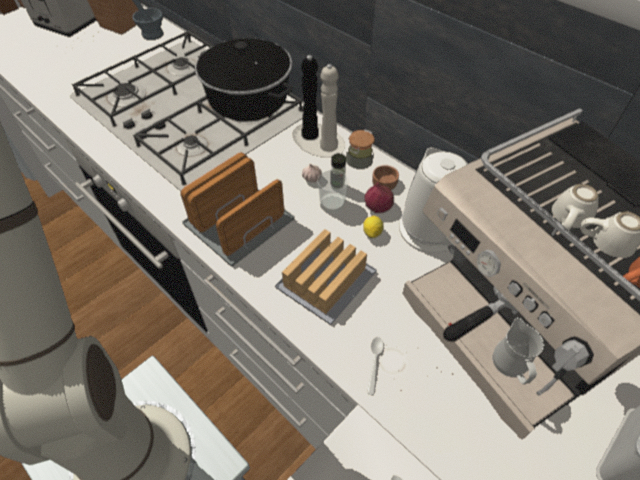

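The top view shows the stand at about (222,268), with the lone board at its right end (253,268) and the two wet boards at the left (175–195,255). The rack is at (368,283) with four light dividers, the tumbler at (310,175) and the spoon at (470,348). Next I'll measure the poses.

```bash
cat > m.py <<'E'
from h import *
for n in("top","scene"):
    c=dict(np.load(n+".npz")); P=cloud(c); hsv=cv2.cvtColor(c["image"],cv2.COLOR_RGB2HSV); X,Y,Z=P[...,0],P[...,1],P[...,2]
    H,S,V=[hsv[...,i].astype(int) for i in range(3)]
    fl=(X>.4)&(X<.7)&(abs(Z)<.006)&(S<40); print(n,"table z",np.median(Z[fl]))
    reg=(X>.3)&(X<.85)&(Y>-.2)&(Y<.5)
    def comps(m,lab):
        k,L,st,_=cv2.connectedComponentsWithStats(m.astype(np.uint8))
        for i in range(1,k):
            if st[i,4]<60: continue
            q=P[L==i]; r=cv2.minAreaRect(q[:,:2].astype(np.float32))
            a=r[2]; w,h=r[1]
            if w<h: a+=90; w,h=h,w
            print(lab,st[i].tolist(),"c",np.round(r[0],4),"size",np.round((w,h),4),"ang",round((a+90)%180-90,2),"z",np.round(np.percentile(q[:,2],[5,50,95]),4))
    comps(reg&(H<20)&(S>90)&(Z>.131)&(Z<.145),"boardtop")
    comps(reg&(H>8)&(H<25)&(S>50)&(Z>.060)&(Z<.073)&(Y<.16),"divider")
    comps(reg&(S<70)&(Z>.008)&(Z<.020)&(V<170),"tray")
    comps(reg&(Z>.05)&(Z<.066)&(V<160)&(S<60),"wires")
E
python3 m.py
```

```text
Traceback (most recent call last):
  File "m.py", line 3, in <module>
    c=dict(np.load(n+".npz")); P=cloud(c); hsv=cv2.cvtColor(c["image"],cv2.COLOR_RGB2HSV); X,Y,Z=P[...,0],P[...,1],P[...,2]
                                 ~~~~~^^^
  File "h.py", line 7, in cloud
    return P@np.array(c["rotation"]).T+np.array(c["xyz"])
           ~^~~~~~~~~~~~~~~~~~~~~~~~~~
ValueError: matmul: Input operand 1 has a mismatch in its core dimension 0, with gufunc signature (n?,k),(k,m?)->(n?,m?) (size 4 is different from 3)
```

```bash
sed -i 's/^import numpy.*/&\nfrom scipy.spatial.transform import Rotation as R/; s/return P@.*/return P@R.from_quat(c["rotation"],scalar_first=True).as_matrix().T+np.array(c["xyz"])/' h.py; python3 m.py
```

```text
top table z 5.09475849324037e-05
boardtop [156, 199, 37, 106, 1157] c [0.5218 0.3825] size [0.1925 0.0197] ang 0.5 z [0.1338 0.1374 0.1397]
boardtop [172, 203, 34, 105, 954] c [0.5211 0.3557] size [0.1938 0.0158] ang 0.52 z [0.1329 0.1372 0.1397]
boardtop [233, 215, 30, 106, 676] c [0.5202 0.2478] size [0.1927 0.011 ] ang 0.42 z [0.1334 0.1373 0.1399]
divider [332, 236, 16, 84, 861] c [0.5444 0.0825] size [0.1602 0.02  ] ang 6.75 z [0.0638 0.0665 0.0689]
divider [352, 238, 16, 83, 870] c [0.5488 0.0433] size [0.1597 0.0201] ang 6.77 z [0.0639 0.0665 0.0689]
divider [371, 239, 16, 84, 882] c [0.553 0.008] size [0.16   0.0204] ang 6.8 z [0.0635 0.0665 0.0689]
divider [388, 241, 15, 84, 887] c [ 0.5567 -0.0232] size [0.1602 0.0206] ang 6.77 z [0.0637 0.0664 0.0689]
tray [200, 111, 60, 16, 113] c [0.8384 0.3875] size [0.1326 0.0221] ang -89.86 z [0.0085 0.0099 0.0134]
tray [295, 166, 31, 21, 452] c [0.7485 0.1878] size [0.0619 0.0433] ang -61.26 z [0.0087 0.0118 0.0175]
tray [413, 175, 48, 15, 144] c [ 0.7913 -0.0829] size [0.1018 0.0284] ang -74.12 z [0.0087 0.0112 0.0139]
tray [218, 21
[... 2442 characters left out ...]
.7189 0.1654] size [0.0646 0.0242] ang -42.19 z [0.009  0.0139 0.0193]
tray [182, 210, 113, 57, 671] c [0.5193 0.3151] size [0.2184 0.2052] ang 0.34 z [0.0082 0.0102 0.0153]
tray [410, 238, 38, 14, 179] c [ 0.7927 -0.092 ] size [0.0936 0.0286] ang -62.64 z [0.0086 0.0112 0.0144]
tray [310, 266, 66, 58, 123] c [ 0.5512 -0.0486] size [0.1921 0.0568] ang -7.05 z [0.0082 0.0105 0.0134]
wires [330, 177, 16, 10, 74] c [0.7675 0.1922] size [0.0479 0.0129] ang -74.34 z [0.0505 0.058  0.0651]
wires [405, 219, 50, 33, 247] c [ 0.7898 -0.0871] size [0.1382 0.0264] ang -76.82 z [0.0507 0.0575 0.0648]
wires [404, 285, 20, 25, 96] c [ 0.6228 -0.1674] size [0.0671 0.0044] ang 75.23 z [0.0507 0.0588 0.0652]
```

Measured sizes and spacings match the spec. The board centre is (0.521,0.248) at yaw 0.5°, and the rack yaw is 6.77°. Slot spacings come out at 39.4, 35.5 and 31.5 mm, and the wide slot is at +y. Now I'll grasp the board and feel its thickness.

```bash
cat >> h.py <<'E'
def Q(deg): return (R.from_euler("z",deg,degrees=True)*R.from_euler("y",180,degrees=True)).as_quat(scalar_first=True)
def show(t=""):
    s=readout.state(); print(t,round(s["time_s"],2),"p",np.round(s["eef_pos"],4),"F",np.round(s["contact_force"],2),"M",np.round(s["wrist_torque"],2),"op",round(s["opening"],5),"g",np.round(s["gripper_force"],1)); return s
E
python3 - <<'E'
from h import *
robot.move_to([.521,.248,.25],Q(.5)); show()
print(robot.move_l([.521,.248,.094],speed=.12,max_force=8)); show("down")
robot.move_gripper(0.0); show("grip")
robot.move_l([.521,.248,.215],speed=.12); show("lift")
E
```

```text
2.02 p [0.5204 0.2494 0.25  ] F [-0.31  1.   -0.46] M [ 0.01  0.   -0.03] op 0.09188 g 0.0
False
down 3.47 p [0.5216 0.2484 0.0948] F [ 0.9   0.18 -0.47] M [-0.01 -0.06 -0.05] op 0.09188 g 0.0
grip 4.7 p [0.521 0.248 0.094] F [ 0.61  0.53 -0.94] M [ 0.   -0.    0.02] op 0.00992 g 30.0
lift 5.86 p [0.5204 0.2476 0.2141] F [-0.25 -0.02 -2.07] M [0.01 0.03 0.01] op 0.00977 g 30.0
```

The opening reads 9.9 mm, so this is the 10 mm board and it goes in the narrow slot. I'll carry it over and check the held board against the dividers in one picture.

```bash
python3 - <<'E'
from h import *
robot.move_to([.5549,-.0076,.215],Q(6.77))
robot.move_l([.5549,-.0076,.175],speed=.1); robot.hold(.3); show("hover")
for n in("top","scene"):
    c=viewer.camera(n); save(c,n+"2"); P=cloud(c); hsv=cv2.cvtColor(c["image"],cv2.COLOR_RGB2HSV)
    X,Y,Z=P[...,0],P[...,1],P[...,2]; H,S=hsv[...,0],hsv[...,1]
    b=(H<20)&(S>60)&(Z>.209)&(Z<.226)&(X>.4)&(X<.7)&(abs(Y)<.06)
    q=P[b][:,:2]; a=np.radians(6.77); u=np.array([np.cos(a),np.sin(a)]); v=np.array([-u[1],u[0]])
    d=q-[.5549,-.0076]; s=d@u; t=d@v; print(n,b.sum(),"u",s.min(),s.max(),"z",np.median(P[b][:,2]))
    for lo,hi in((-.12,-.05),(.05,.12)):
        k=(s>lo)&(s<hi); print(lo,k.sum(),np.round(np.percentile(t[k],[1,5,50,95,99]),4) if k.any() else "")
    m=(H>8)&(H<25)&(S>50)&(Z>.062)&(Z<.071)&(X>.4)&(X<.7)&(Y>-.06)&(Y<.12)
    k,L,st,_=cv2.connectedComponentsWithStats(m.astype(np.uint8))
    for i in range(1,k):
        if st[i,4]>60:
            d=P[L==i][:,:2]-[.5549,-.0076]; t=d@v; print("div",st[i,4],np.round(np.percentile(t,[1,50,99]),4),np.round(np.ptp(d@u),3))
E
```

```text
hover 7.72 p [ 0.5553 -0.0076  0.1756] F [ 0.3   0.01 -1.16] M [-0.01  0.04  0.07] op 0.01 g 30.0
top 323 u -0.09883942384930318 -0.027133963177646804 z 0.21896167742033668
-0.12 227 [-0.0048 -0.0042  0.001   0.0052  0.0054]
0.05 0 
div 657 [0.081  0.0931 0.1005] 0.16
div 91 [0.0413 0.0451 0.0488] 0.046
div 116 [0.0162 0.0212 0.0258] 0.046
div 396 [0.0415 0.0513 0.0611] 0.072
div 389 [0.0058 0.0166 0.0258] 0.072
scene 249 u -0.10280837195114952 -0.0195056503640269 z 0.2177488401849088
-0.12 165 [-0.0055 -0.0049 -0.0011  0.0049  0.0062]
0.05 0 
div 495 [0.0803 0.0905 0.1018] 0.161
div 546 [-0.0259 -0.0163 -0.0052] 0.162
div 115 [0.0408 0.0526 0.0617] 0.044
```

View pics/top2.png

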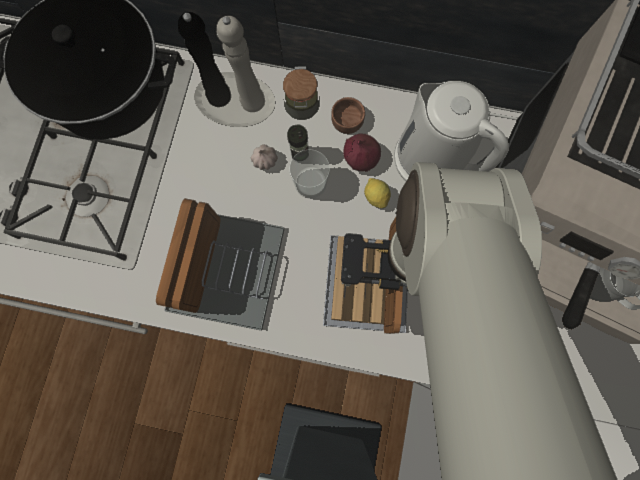

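The top view shows the held board over the narrow slot: its near end is at about (395,315), centred within 0.5 mm of the slot and parallel to it. Now a slow guarded descent into the mouth.

```bash
python3 - <<'E'
from h import *
robot.move_l([.5549,-.0076,.158],speed=.06); show("above")
print(robot.move_l([.5549,-.0076,.143],speed=.02,max_force=4)); show("mouth")
E
```

```text
above 8.25 p [ 0.5544 -0.0076  0.1572] F [ 1.1  -0.51 -1.25] M [0.01 0.03 0.04] op 0.00964 g 30.0
False
mouth 9.15 p [ 0.555  -0.0076  0.1431] F [-0.25 -0.21 -1.23] M [-0.01  0.04 -0.  ] op 0.00994 g 30.0
```

```bash
python3 - <<'E'
from h import *
a=np.radians(6.77); v=np.array([-np.sin(a),np.cos(a),0]); p0=np.array([.5549,-.0076,.143]); e=[]
for d in(-1,1):
    st=robot.move_l(p0+d*.003*v,speed=.006,max_force=3); s=show(f"side{d} {st}"); e.append((s["eef_pos"]-p0)@v); robot.move_l(p0,speed=.02)
robot.hold(.2); show("back"); print(e)
E
```

```text
side-1 True 9.56 p [ 0.5546 -0.0087  0.1426] F [ 0.52  0.35 -1.9 ] M [ 0.   -0.01 -0.05] op 0.01042 g 30.0
side1 True 10.18 p [ 0.5541 -0.0072  0.1423] F [ 0.26 -0.62 -0.85] M [-0.06 -0.1  -0.06] op 0.00967 g 30.0
back 10.62 p [ 0.5547 -0.0075  0.1428] F [ 0.01 -0.04 -1.05] M [0.08 0.03 0.  ] op 0.00977 g 30.0
[np.float64(-0.001044495856067385), np.float64(0.0005206381630379669)]
```

The side play of 1.57 mm matches the 1.5 mm of an 11.5 mm slot with a 10 mm board, so the board is in the narrow slot. I'll bias it toward the −y wall and press it home.

```bash
python3 - <<'E'
from h import *
a=np.radians(6.77); v=np.array([-np.sin(a),np.cos(a),0]); p0=np.array([.5549,-.0076,.143])-.0008*v
robot.move_l(p0,speed=.01)
for z in(.135,.125,.115,.107):
    p0[2]=z; st=robot.move_l(p0,speed=.03,max_force=22); show(f"{z} {st}")
    if st: break
else:
    p0[2]=.098; print(robot.move_l(p0,speed=.015,max_force=15)); show("bottom")
    robot.hold(.3); show("settled")
E
```

```text
0.135 False 11.29 p [ 0.5547 -0.0086  0.1346] F [-0.12 -0.58 -1.02] M [-0.17  0.01  0.04] op 0.01005 g 30.0
0.125 False 11.78 p [ 0.5561 -0.0084  0.1257] F [ 1.86 -0.39  2.64] M [-0.21 -0.24 -0.03] op 0.0097 g 30.0
0.115 False 12.26 p [ 0.5561 -0.0084  0.1154] F [2.57 0.07 2.08] M [-0.22 -0.74 -0.02] op 0.01008 g 30.0
0.107 False 12.68 p [ 0.5555 -0.0085  0.1071] F [ 3.05 -1.09  1.98] M [-0.23 -0.82 -0.04] op 0.00997 g 30.0
True
bottom 13.09 p [ 0.555  -0.0086  0.1029] F [-1.01 -0.61  4.66] M [-0.03 -0.09 -0.01] op 0.01004 g 30.0
settled 13.39 p [ 0.555  -0.0086  0.1029] F [-1.84  1.08  5.32] M [ 0.12  0.19 -0.01] op 0.00988 g 30.0
```

It bottoms at TCP z = 0.1029, where 0.103 was expected. I'll do one more gentle press, release, retreat and look.

```bash
python3 - <<'E'
from h import *
p=readout.state()["eef_pos"].copy(); q=p.copy(); q[2]-=.006
print(robot.move_l(q,speed=.015,max_force=15)); show("press")
robot.move_l(p,speed=.03); show("unload")
robot.move_gripper(.07); show("open")
p[2]=.26; robot.move_l(p,speed=.12); 
robot.move_to([.42,.25,.30],Q(0)); robot.hold(.3); show("away")
for n in("top","scene"):
    c=viewer.camera(n); save(c,n+"3"); np.savez(n+".npz",**c)
E
sed -i 's/Z>.131)&(Z<.145/Z>.131)\&(Z<.156/' m.py; python3 m.py | egrep 'board|div|top|scene'
python3 -c "
import cv2;a=cv2.imread('pics/top3.png')[180:400,140:460];b=cv2.imread('pics/scene3.png')[130:350,160:480]
cv2.imwrite('pics/f3.png',cv2.resize(cv2.vconcat([a,b]),None,fx=1.35,fy=1.35))"
```

```text
True
press 13.62 p [ 0.555  -0.0086  0.1029] F [-1.59 -0.01  5.8 ] M [ 0.08 -0.03 -0.03] op 0.00984 g 30.0
unload 13.88 p [ 0.555  -0.0085  0.1029] F [0.04 0.35 3.07] M [-0.06 -0.21  0.03] op 0.00957 g 30.0
open 14.94 p [ 0.555  -0.0086  0.1029] F [-0.01  0.89  0.14] M [ 0.02  0.02 -0.03] op 0.06984 g 0.0
away 17.83 p [0.4205 0.2492 0.2997] F [ 0.19 -0.09  0.01] M [ 0.01 -0.01 -0.05] op 0.07002 g 0.0
top table z 1.9914872853799004e-05
boardtop [165, 199, 28, 70, 746] c [0.5538 0.3827] size [0.129  0.0194] ang 0.55 z [0.1338 0.1373 0.1395]
boardtop [180, 203, 26, 74, 645] c [0.5494 0.3557] size [0.1359 0.0158] ang 0.42 z [0.1334 0.1373 0.14  ]
boardtop [387, 222, 12, 112, 758] c [ 0.5532 -0.0085] size [0.1961 0.0107] ang 6.76 z [0.1359 0.1462 0.1489]
divider [332, 236, 16, 84, 862] c [0.5444 0.0824] size [0.1602 0.0201] ang 6.71 z [0.0637 0.0665 0.069 ]
divider [371, 236, 17, 98, 969] c [0.5475 0.0066] size [0.1875 0.0222] ang 6.75 z [0.0632 0.0665 0.0697]
divider [352, 238, 16, 83, 871] c [0.549  0.0434] size [0.1603 0.0202] ang 6.7 z [0.0638 0.0665 0.0689]
divider [395, 241, 8, 83, 323] c [ 0.5579 -0.0291] size [0.1586 0.0084] ang 6.73 z [0.0639 0.0664 0.0695]
scene table z -0.0005774009815166514
boardtop [181, 153, 71, 49, 775] c [0.5176 0.3694] size [0.1955 0.0479] ang -0.21 z [0.1317 0.137  0.1399]
boardtop [309, 223, 57, 63, 552] c [ 0.55   -0.0086] size [0.1959 0.0124] ang 6.82 z [0.133  0.1449 0.1482]
divider [282, 229, 48, 49, 525] c [0.5416 0.0826] size [0.1614 0.023 ] ang 6.49 z [0.0617 0.0659 0.0687]
divider [295, 237, 49, 50, 533] c [0.5466 0.0435] size [0.1623 0.0225] ang 6.63 z [0.0623 0.0658 0.0689]
divider [309, 244, 58, 61, 707] c [ 0.5517 -0.0228] size [0.198  0.0298] ang 4.11 z [0.0621 0.0661 0.0709]
```

View pics/f3.png

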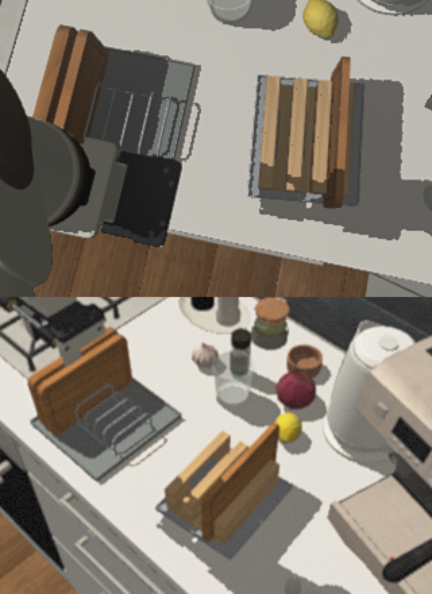

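The picture shows the board upright in the narrow slot (at about (340,130) in the upper crop), with the wet boards, glass and stand unchanged. I'll check that it's level along its length before handing in.

```bash
python3 - <<'E'
from h import *
a=np.radians(6.77); u=np.array([np.cos(a),np.sin(a)])
c=dict(np.load("top.npz")); P=cloud(c); Z=P[...,2]
m=(Z>.143)&(Z<.153)&(abs(P[...,1]+.008)<.03)&(abs(P[...,0]-.55)<.12)
s=(P[m][:,:2]-[.5549,-.0076])@u; z=P[m][:,2]; print("u",s.min(),s.max())
print([round(float(np.median(z[(s>=l)&(s<l+.04)])),4) for l in np.arange(-.1,.1,.04)], "slope mm/200",200*np.polyfit(s,z,1)[0])
d=(.147-0)  # ray onto known height check of thickness not needed
E
```

```text
u -0.09629826048098686 0.09418093144981374
[0.1464, 0.1466, 0.1467, 0.1468, 0.1465] slope mm/200 0.06347677567846405
```

The board is level, fully home (top at 147 mm as expected) and centred to about 1 mm.

```bash
python3 -c "
from station import robot
print(robot.job_done())"
```

```text
the job is handed in; nothing more can be done
None
```

The lone board measured 10 mm between the fingers, so I put it in the narrow slot; the last camera check showed it fully home, upright and centred to about 1 mm, with the wet boards still in place, and the job is handed in after about 18 s of robot time.

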